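Thread the guide rod through both bearing blocks and hold it

TASK

Take the steel guide rod out of its wooden rest by the black grip and thread it nose first through the red bushing and then on through the blue one, until the nose sticks out at least a centimetre behind the blue bushing. Do not let go: finish holding the rod still by its grip in both bushings, so that the clamp screws can be tightened. Do not force the rod against the blocks, do not drop it, and leave the other things on the bench where they are.

Things in the scene. Friction and masses are not known exactly. Their poses are not given: they have to be found in the camera images.
- rod_grip (a point): Middle of the guide rod's black ribbed grip (cylinder, 18 mm thick, 50 mm long, at the tail), on the rod's axis; x axis towards the nose. The rod is straight, 230 mm long, 0.1 kg; the rest of it is a bright steel shaft 12 mm thick, tapering to 6 mm over the last 10 mm. At the start it lies level in the rest, axis 55 mm above the bench; the grip overhangs the rest, its middle 20 mm or more clear of it.
- rod_nose (a point): Tip of the rod's nose, on its axis, 205 mm along x from the grip's middle.
- rest: Wooden rest, fixed to the bench: base 136 x 44 x 10 mm, with two posts 10 mm thick, 100 mm apart, that carry open V notches; nothing of it is higher than 62 mm. Origin: centre of its underside; x along the rod.
- red_bore (a point): Middle of the red bushing's bore, in an aluminium block 20 mm thick along the bore, 50 mm wide, top 105 mm above the bench (screw head 4 mm more). Bore level, 16 mm wide, axis 80 mm above the bench. x axis: along the bore, the way the rod goes in. The bushing begins 18 mm before this point with a mouth flaring to 25 mm over 8 mm, and ends 12 mm behind it.
- blue_bore (a point): Middle of the bore of the blue bushing in the second block, like the red one in size, shape, height and direction and in line with it on the same base plate, 65 to 95 mm farther along x. Its flared mouth starts 18 mm before this point and its end is 12 mm behind it.
- contactor: Bystander: small white and black contactor, 78 x 45 x 78 mm, loose. Origin: centre of its underside.
- hex_key: Bystander: steel hex key, 31 x 86 x 6 mm, loose. Origin: centre of its underside.
- marker: Bystander: white and red marker pen, 15 x 130 x 15 mm, loose. Origin: centre of its underside.
- tape_red: Bystander: red roll of tape, 67 mm in diameter, 19 mm high, loose. Origin: centre of its underside.
- mouse: Bystander: black computer mouse, 108 x 62 x 38 mm, loose. Origin: centre of its underside.
- usb_stick: Bystander: black memory stick, 17 x 48 x 9 mm, loose. Origin: centre of its underside.
- rod: The whole guide rod; origin on its axis half-way along it, 90 mm from the grip's middle towards the nose; x towards the nose.
- guide: The dark steel base plate with the red bushing's block. Origin: centre of its underside; x along the bores in the direction in which the rod goes in; the red bore is at x = -50 mm.
- blue_block: The block of the blue bushing. Origin on the bench level, straight below the middle of the blue bore.

How it is judged:
On the way, in this order (a step that is already met when the one before it is completed fails the run):
1. the rod is gripped by its black grip and lifted clear of its rest (height (world z) of rod above 0.068 m and contact force between rod and rest below 0.05 N and contact force between the fingers and rod above 3 N and distance between the grasp point and rod_grip below 0.03 m), for 0.1 s.
2. the nose has come through the red bushing and is not yet in the blue one (y of rod_nose in the frame of red_bore between -0.006 and 0.006 m and z of rod_nose in the frame of red_bore between -0.006 and 0.006 m and x of rod_nose in the frame of red_bore above 0.012 m and x of rod_nose in the frame of blue_bore below -0.01 m and contact force between the fingers and rod above 3 N and distance between the grasp point and rod_grip below 0.03 m), for 0.05 s.
At the end, for the whole second after the job is handed in: The rod, still, held by its grip (within 30 mm of its middle, over 3 N), spans both bushings: nose 7 mm or more out behind the blue one and within 6 mm of its axis, parallel within 0.08 rad, under 15 N on each block, off the rest; bystanders moved under 30 mm (y of rod_nose in the frame of blue_bore between -0.006 and 0.006 m and z of rod_nose in the frame of blue_bore between -0.006 and 0.006 m and x of rod_nose in the frame of blue_bore above 0.019 m and x of rod_grip in the frame of red_bore below -0.025 m and y of rod_grip in the frame of red_bore between -0.02 and 0.02 m and z of rod_grip in the frame of red_bore between -0.02 and 0.02 m and angle between the x axis of red_bore and the x axis of rod, either way round below 0.08 rad and contact force between the fingers and rod above 3 N and distance between the grasp point and rod_grip below 0.03 m and contact force between rod and guide below 15 N and contact force between rod and blue_block below 15 N and contact force between rod and rest below 0.05 N and linear speed of rod below 0.02 m/s and angular speed of rod below 0.2 rad/s and distance of each of contactor, hex_key, marker, tape_red, mouse, usb_stick from where it was at the start of the episode below 0.03 m); the arm keeps its last pose, push and grip.
It fails at once if the rod is dropped onto the bench (height (world z) of rod below 0.035 m).
It fails at once if the rod is forced against a block (over 60 N) (contact force between rod and guide above 60 N or contact force between rod and blue_block above 60 N).
It fails at once if a bystander is pushed away (over 30 mm) (distance of any of contactor, hex_key, marker, tape_red, mouse, usb_stick from where it was at the start of the episode above 0.03 m).
It also fails if it takes over 43 s, if anything falls off the work surface, if the arm or the gripper's body presses on something with over 40 N, if the wrist force passes 120 N, or if a joint passes its speed limit or range.

ROBOT

A 6-joint arm with a two-finger parallel gripper is mounted at the origin on a cart in front of the work surface, level with it; the furniture and walls round the work are solid. World frame = base frame: x ahead of the robot, y to its left, z up, the work surface at z = 0. Lengths are in m, angles in rad, forces in N, time in s.
With the tool pointing down it reaches from about 0.35 to 0.775 m from the base axis. Payload 5.5 kg.
Tool frame: the origin (TCP) lies midway between the tips of the shut fingers; the grasp point (between the pads) lies 19 mm behind it (env.tcp_to_grasp is the distance from the TCP to the grasp point, in m); z points along the fingers, y is the direction in which the jaws open and shut (so a half turn about z gives the same grasp; the last joint's range is limited). The gripper opens to 85 mm and grips with 20 to 120 N. Pads are 22 mm wide; open, the fingers measure 114 mm over their backs; the gripper's body (76 mm by 85 mm) begins 54 mm behind the grasp point. The pads swing forward as they close: fully open they stand 13 mm farther back than shut.
Start: joints at [1.08, 0.313, 0.046, 1.304, 0, 1.431], TCP at [0.198, 0.54, 0.231] pointing down, gripper open.
Joint ranges: [-2.76, 2.76], [-0.86, 1.69], [-1.03, 1.26], [-2.2, 2.34], [-1.47, 1.5], [-3.14, 3.14]. Speed limits (rad/s): [2.57, 2.57, 3.14, 3.14, 3.14, 3.14].

INTERFACE

Orientations are given as a unit quaternion [w, x, y, z].
In Python, from workcell import get_state, viewer, hand_in, finder, env gives the robot as it stands.
- The arm moves only by the tool arm_command, never from a script. Its argument "motion" is a list of rows, each an object of numbers: "x", "y", "z": the shift along the tool's x, y, z in mm; "rx", "ry", "rz": the turn, a rotation vector about the tool's x, y, z in degrees; "hand": the closure, from -1 (fully open) to 1 (shut). A call has 1 to 10 rows; each row is the pose to reach, as a shift and turn from the pose commanded when the call began, along the tool's axes at that moment; what a row does not reach only later rows make up. A row lasts 1/8 s, in which the tool goes at most 62.5 mm and 10.7 degrees, less where a joint would pass 70% of its speed; a pose out of reach is approached as far as the arm can. A call with a gripper value outside its range is refused whole. The fingers move at their own pace and stop on an object; "force" is the grip in N (left out, the last holds). Time passes only in rows, so rows that repeat a pose let the fingers close. It gives the time, the measured TCP pose, the force and the opening at its end, in the units of the state.
- get_state(): the state, without advancing time (a new reading comes with each control period).
- viewer.read_camera(name): name is "side" or "top" or "wrist"; returns a dict with "image" (480x640x3 uint8, red, green, blue), "z_map" (480x640 float32, m along the optical axis (not along the pixel's ray), 0 where there is no reading), "intrinsics" (3x3 intrinsics, pixels), "rvec" (rotation vector, rad) and "tvec" (3), from world to camera coordinates, as OpenCV has them. Camera axes: x right, y down, z forward; pixel columns grow to the right and rows downward; lengths in m; the calibration is good to about 2 mm. A picture is of the moment at which its call begins.
- hand_in(): hands the job in, once; it reports no verdict.
Trained networks look in a picture, given as the dict that the camera call returned (one of the last four; its "shot" number tells which), for a name from the list of things; names that differ only in an ending like _2 or _b are one class to them, and where a whole thing is asked for, a point or a joint stands for the part that bears it (a point fixed in the world has none). Each returns a list of dicts, best first, with "score" (0 to 1); they miss things now and then, are a little off and sometimes report something else, mostly with a low value. They report only what shows in the picture. A call takes as long as a camera call.
- finder.find_in(picture, query): "at" ([column, row] in pixels, amid what is visible of it).
- finder.masks_of(picture, query): "region" (480x640 bool, what is visible of it) and "at" ([column, row] in pixels, amid what is visible of it).
The state is a dict: "clock": time; "joint_pos": joint angles; "qvel": joint speeds; "tau": joint torques, N m; "tcp_pos": TCP position; "orientation": TCP orientation; "wrist_force": force on the tool from outside, world axes, zero at the start; "ft_torque": the same for the moment, N m; "finger_gap": finger opening in m.
Only numpy, scipy, OpenCV 4.12 (cv2) and the standard library are available. Lean on these libraries where they do the work, as an engineer would, in place of code of your own. Each camera call takes 0.05 s, during which the arm holds its last target.

## Working session

There is one attempt and no reset: what is moved stays moved. The work goes in short steps, Python scripts to look and compute and a tool call to move; the robot and the scene stay as the last step left them, time stands still between calls to the robot, and variables do not carry over. Pictures are saved under pics/ and viewed, and the job is handed in when it is done.

Besides the shell and the picture viewer there is one more tool, called after "Request:" as name([rows], argument=value, ...), one row to a line, values as JSON. arm_command: Moves the arm, as the interface text tells. Its arguments: {"type":"object","properties":{"motion":{"type":"array","items":{"type":"object","properties":{"x":{"type":"number"},"y":{"type":"number"},"z":{"type":"number"},"rx":{"type":"number"},"ry":{"type":"number"},"rz":{"type":"number"},"hand":{"type":"number"}}}},"force":{"type":"number"}},"required":["motion"]}

```bash
mkdir -p pics; ls; cat > h.py <<'E'
import numpy as np, cv2, pickle
from workcell import get_state, viewer, hand_in, finder, env
def save(n,img): cv2.imwrite('pics/'+n+'.png', cv2.cvtColor(np.ascontiguousarray(img),cv2.COLOR_RGB2BGR))
def RT(p):
    R,_=cv2.Rodrigues(np.array(p['rvec'],float)); return R,np.array(p['tvec'],float).ravel()
def world(p,uv,z=None):
    R,t=RT(p);K=np.array(p['intrinsics']);uv=np.atleast_2d(uv).astype(float)
    d=np.c_[(uv[:,0]-K[0,2])/K[0,0],(uv[:,1]-K[1,2])/K[1,1],np.ones(len(uv))]
    if z is None:
        dep=p['z_map'][uv[:,1].round().astype(int),uv[:,0].round().astype(int)]
        return (d*dep[:,None]-t)@R
    c=-R.T@t; w=d@R; s=(z-c[2])/w[:,2]; return c+w*s[:,None]
def cloud(p,mask=None):
    m=p['z_map']>0
    if mask is not None: m&=mask
    r,c=np.nonzero(m); uv=np.c_[c,r]; return uv,world(p,uv)
E
python3 - <<'E'
from h import *
print(get_state()); print([a for a in dir(env) if a[0]!='_'], env.tcp_to_grasp)
for n in ('top','side','wrist'):
    p=viewer.read_camera(n); save(n+'0',p['image']); pickle.dump(p,open(n+'0.pkl','wb'))
    for q in ['rod','rod_grip','rod_nose','rest','red_bore','blue_bore','guide','blue_block']:
        for f in finder.find_in(p,q)[:2]:
            print(n,q,f, world(p,[f['at']])[0].round(4))
E
```

```text
pics
{'clock': 0.0, 'joint_pos': array([1.08039652e+00, 3.14020091e-01, 4.49664886e-02, 1.30360630e+00,
       1.15866565e-05, 1.43120866e+00]), 'qvel': array([ 0.00064224, -0.00274348,  0.00145649,  0.0006338 , -0.00092408,
       -0.00015968]), 'tau': array([ 1.25007778e-04, -4.80627716e+01,  2.98534459e+01,  1.96085125e-02,
       -4.88528019e-05,  1.62782061e-05]), 'tcp_pos': array([0.19735686, 0.53951658, 0.23039257]), 'orientation': array([-2.94185557e-04,  1.74507923e-01,  9.84655329e-01, -8.84146248e-04]), 'wrist_force': array([0.06117275, 0.267881  , 0.22931747]), 'ft_torque': array([-0.01265029,  0.00518472, -0.00200677]), 'finger_gap': 0.0852439482861797}
['MotionError', 'tcp_to_grasp'] 0.0187
top rod {'at': [262.2, 195.5], 'score': 0.87} [ 0.6213 -0.1557  0.061 ]
top rod_grip {'at': [263.8, 197.8], 'score': 0.65} [ 0.6163 -0.1592  0.0622]
top rod_nose {'at': [259.8, 195.2], 'score': 0.97} [ 0.6221 -0.1505  0.0601]
top rod_nose {'at': [255.2, 140.1], 'score': 0.49} [ 0.7544 -0.1337  0.0054]
top rest {'at': [275.2, 205.9], 'score': 0.91} [ 0.5995 -0.1829  0.06  ]
top rest {
[... 514 characters left out ...]
.0561]
side rod {'at': [324.5, 245.4], 'score': 0.48} [ 0.5735 -0.2224  0.0293]
side rod_grip {'at': [327.7, 223.4], 'score': 0.56} [ 0.6042 -0.1854  0.0583]
side rod_nose {'at': [323.6, 223.3], 'score': 0.56} [ 0.676  -0.0551 -0.0013]
side rest {'at': [324.6, 247.5], 'score': 0.84} [ 0.5746 -0.221   0.0238]
side red_bore {'at': [257.1, 259.6], 'score': 0.82} [ 0.4183 -0.2402  0.0449]
side blue_bore {'at': [247.1, 251.2], 'score': 0.73} [ 0.4009 -0.2387  0.0653]
side blue_bore {'at': [407.8, 338.6], 'score': 0.37} [ 0.486  -0.5669  0.0523]
side guide {'at': [255.5, 260.5], 'score': 0.84} [ 0.4135 -0.2441  0.046 ]
side blue_block {'at': [246.9, 250.9], 'score': 0.61} [ 0.4007 -0.2383  0.0658]
```

View pics/top0.png

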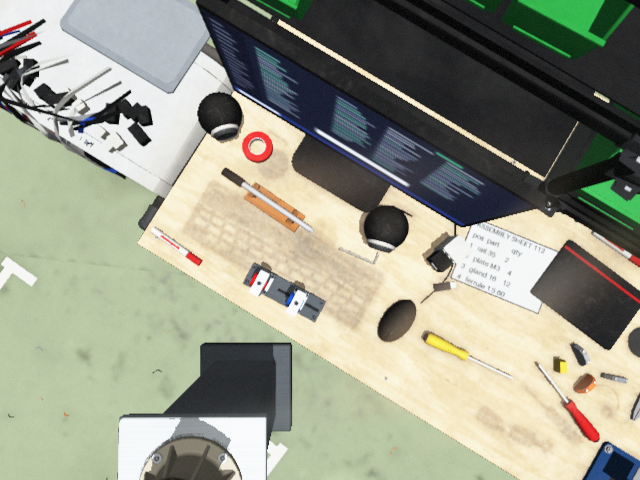

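View pics/side0.png

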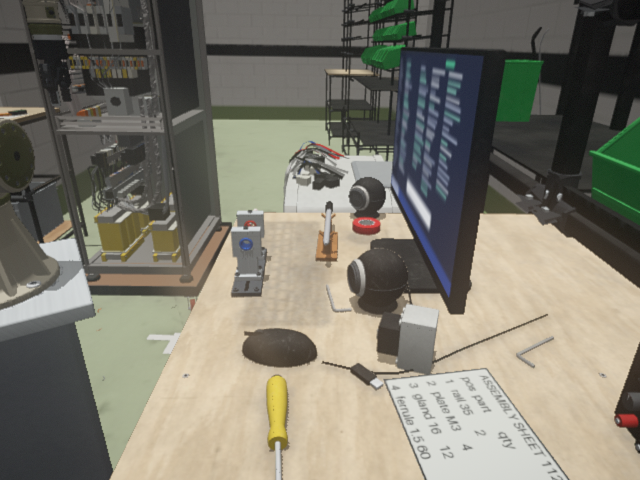

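```bash
python3 - <<'E'
from h import *
p=pickle.load(open('top0.pkl','rb'))
for n,(x,y,w,h) in {'top':(200,120,180,200),'side':(200,160,200,150)}.items():
    p=pickle.load(open(n+'0.pkl','rb')); save(n+'0c',cv2.resize(p['image'][y:y+h,x:x+w],None,fx=3.0 if n=='top' else 4,fy=3.0 if n=='top' else 4,interpolation=cv2.INTER_CUBIC))
E
```

```text
(no output)
```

View crop.

The top view shows the rod on its rest, with the grip at about (230,175), the nose at about (310,230), and the red block at (260,283), blue at (297,298). The bores run the same general way, towards lower right.

View pics/top0c.png

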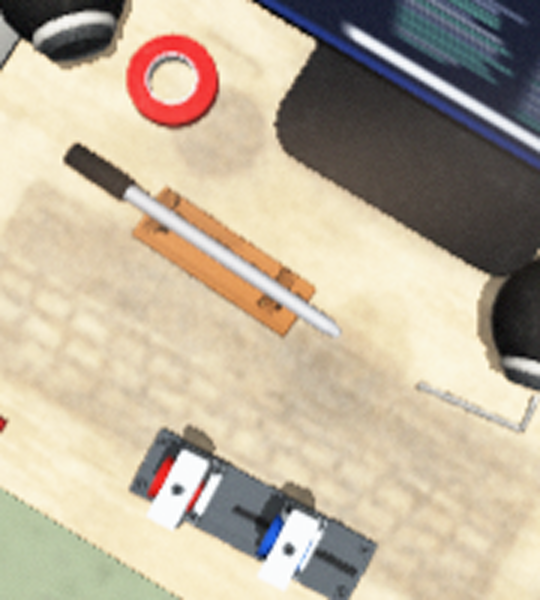

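```bash
python3 - <<'E'
from h import *
p=pickle.load(open('top0.pkl','rb'))
R,t=RT(p); print('cam',-R.T@t, p['intrinsics'])
uv,P=cloud(p)
sel=(uv[:,0]>215)&(uv[:,0]<320)&(uv[:,1]>160)&(uv[:,1]<245)
# rod
for lo,hi in((0.045,0.075),):
    s=sel&(P[:,2]>lo)&(P[:,2]<hi); print(s.sum())
    Q=P[s]; c=Q[:,:2].mean(0); u,sv,v=np.linalg.svd(Q[:,:2]-c,full_matrices=False); d=v[0]*(-np.sign(v[0][1])); 
    a=(Q[:,:2]-c)@d; b=(Q[:,:2]-c)@np.array([-d[1],d[0]])
    print(c,d,np.degrees(np.arctan2(d[1],d[0])),a.min(),a.max(),b.min(),b.max(),Q[:,2].min(),Q[:,2].max(), )
    for k in np.arange(-0.13,0.13,0.02):
        m=(a>k)&(a<k+.02)
        if m.sum(): print(k.round(2),m.sum(),b[m].mean().round(4),np.ptp(b[m]).round(4),np.percentile(Q[m,2],[10,50,95]).round(4))
# guide
sel=(uv[:,0]>235)&(uv[:,0]<335)&(uv[:,1]>255)&(uv[:,1]<330)
for lo,hi in((0.004,0.02),(0.09,0.115)):
    s=sel&(P[:,2]>lo)&(P[:,2]<hi); Q=P[s]
    print(lo,s.sum(),cv2.minAreaRect(Q[:,:2].astype(np.float32)),np.median(Q[:,2]))
    c=Q[:,:2].mean(0); u,sv,v=np.linalg.svd(Q[:,:2]-c,full_matrices=False);print(c,v[0],np.degrees(np.arctan2(v[0][1],v[0][0])))
E
```

```text
cam [ 0.47437372 -0.25624606  1.03551156] [[467.53378854   0.         312.6862835 ]
 [  0.         467.53378854 236.96973982]
 [  0.           0.           1.        ]]
782
[ 0.61599768 -0.16056023] [-0.56171542 -0.82733052] -124.17451364373265 -0.10806939762857729 0.1219383883044425 -0.01581666503787151 0.016447360487087274 0.047418540557084964 0.06822565469347389
-0.11 73 0.0001 0.0178 [0.0588 0.0622 0.0664]
-0.09 81 -0.0001 0.0177 [0.0589 0.0628 0.0665]
-0.07 70 -0.0001 0.0171 [0.0587 0.063  0.0655]
-0.05 83 0.0003 0.0319 [0.0556 0.0599 0.0625]
-0.03 75 -0.0002 0.0304 [0.056  0.0599 0.0633]
-0.01 56 -0.0 0.0117 [0.0569 0.0603 0.0637]
0.01 52 -0.0001 0.0117 [0.0577 0.0605 0.0624]
0.03 54 0.0001 0.0113 [0.0573 0.0602 0.0636]
0.05 81 0.0002 0.0316 [0.0557 0.0595 0.0628]
0.07 76 -0.0002 0.0312 [0.0556 0.06   0.0639]
0.09 54 0.0 0.0118 [0.0572 0.0604 0.0636]
0.11 27 -0.0001 0.0103 [0.0565 0.0596 0.0631]
0.004 1414 ((0.41616392135620117, -0.20066845417022705), (0.21528951823711395, 0.15933169424533844), 89.73932647705078) 0.010512415850993006
[ 0.41688418 -0.20671348] [0.45807494 0.88891358] 62.73704328542856
0.09 623 ((0.42344239354133606, -0.18796424567699432), (0.11226693540811539, 0.049948882311582565), 61.566925048828125) 0.10544206708797761
[ 0.42300473 -0.18903289] [0.47348722 0.88080069] 61.739101433802375
```

View pics/wrist0.png

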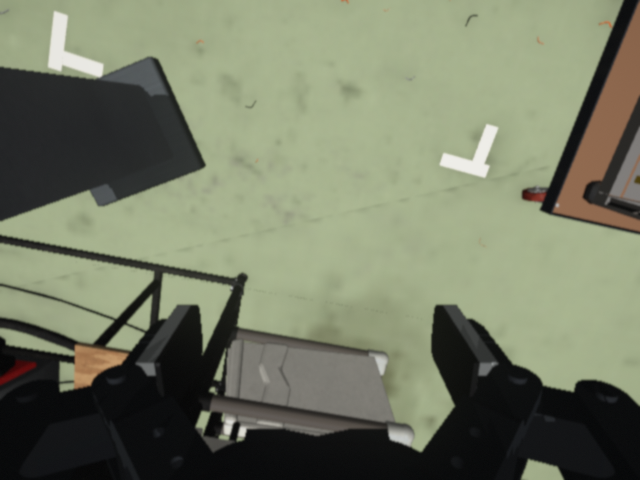

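```bash
cat > fit.py <<'E'
from h import *
def blocks(P):
    """fit the two block tops (z .1-.109) in a cloud; returns red,blue centres, dir"""
    Q=P[(P[:,2]>.1)&(P[:,2]<.1075)&(P[:,0]>.35)&(P[:,0]<.5)&(P[:,1]>-.3)&(P[:,1]<-.08)][:,:2]
    l,lab,c=cv2.kmeans(Q.astype(np.float32),2,None,(3,50,1e-5),5,cv2.KMEANS_PP_CENTERS)
    if c[0,1]<c[1,1]: lab=1-lab;c=c[::-1]
    out=[]
    for i in (0,1):
        q=Q[lab.ravel()==i]; r=cv2.minAreaRect(q.astype(np.float32)); out.append((r,q.mean(0),len(q)))
    return out
E
python3 - <<'E'
from fit import *
R=[]
for n in('top','side'):
    p=pickle.load(open(n+'0.pkl','rb')); uv,P=cloud(p); 
    try:
        o=blocks(P)
        for x in o: print(n,x)
        d=np.array(o[1][0][0])-o[0][0][0]; print(np.hypot(*d),np.degrees(np.arctan2(d[1],d[0])))
    except Exception as e: print(n,e)
    g=np.array([.6626,-.0919]); hi=(P[:,2]>.1)&(P[:,2]<.6)&(P[:,0]>.3)
    D=np.hypot(*(P[:,:2]-g).T); i=np.where(hi)[0]; i=i[np.argsort(D[i])[:400:40]]; print(np.c_[P[i],D[i]].round(3))
p=pickle.load(open('wrist0.pkl','rb'));R_,t=RT(p);print(-R_.T@t,R_,p['intrinsics'])
E
```

```text
top (((0.4416457712650299, -0.15435343980789185), (0.02026473358273506, 0.049952149391174316), 61.6428337097168), array([ 0.44185958, -0.1542948 ]), 208)
top (((0.4018900692462921, -0.22753998637199402), (0.019786663353443146, 0.04977288842201233), 60.80995559692383), array([ 0.40219029, -0.22739301]), 208)
0.08328737263824672 -118.51127476301217
[[ 0.778 -0.067  0.101  0.118]
 [ 0.789 -0.063  0.101  0.129]
 [ 0.796 -0.065  0.103  0.136]
 [ 0.801 -0.058  0.106  0.143]
 [ 0.793 -0.174  0.301  0.154]
 [ 0.796 -0.171  0.368  0.155]
 [ 0.797 -0.169  0.257  0.155]
 [ 0.789 -0.182  0.33   0.155]
 [ 0.799 -0.167  0.231  0.155]
 [ 0.795 -0.173  0.394  0.155]]
side (((0.4420396089553833, -0.15750019252300262), (0.02167358435690403, 0.049480680376291275), 62.85383224487305), array([ 0.44047706, -0.15920533]), 145)
side (((0.4034559726715088, -0.22976331412792206), (0.023585468530654907, 0.049801308661699295), 59.493709564208984), array([ 0.4019311 , -0.23203198]), 185)
0.08191859210810261 -118.09921196297992
[[ 0.792 -0.067  0.1    0.132]
 [ 0.797 -0.176  0.155  0.158]
 [ 0.799 -0.172  0.247  0.158]
 [ 0.799 -0.172  0.374  0.158]
 [ 0.796 -0.177  0.146  0.158]
 [ 0.793 -0.181  0.326  0.158]
 [ 0.788 -0.189  0.313  0.159]
 [ 0.792 -0.183  0.321  0.159]
 [ 0.804 -0.163  0.294  0.159]
 [ 0.789 -0.188  0.285  0.159]]
[0.12505165 0.56619343 0.37476375] [[ 3.43373534e-01  9.39198791e-01  4.96701068e-04]
 [ 8.96022273e-01 -3.27746502e-01  2.99543513e-01]
 [ 2.81493698e-01 -1.02410260e-01 -9.54082511e-01]] [[395.49871223   0.         316.49944697]
 [  0.         395.49871223 233.00069846]
 [  0.           0.           1.        ]]
```

```bash
cat >> h.py <<'E'
from scipy.spatial.transform import Rotation as Rt
def tool():
    s=get_state(); q=s['orientation']; return s['tcp_pos'],Rt.from_quat(q[[1,2,3,0]])
def down(yawdeg,pitch=0):
    """tool x at yaw, z down"""
    a=np.radians(yawdeg); X=np.array([np.cos(a),np.sin(a),0]); Z=np.array([0,0,-1.]); return Rt.from_matrix(np.c_[X,np.cross(Z,X),Z])
def go(target,yaw=None,frm=None):
    p,R=tool() if frm is None else frm
    d=R.inv().apply(np.array(target)-p)*1000
    rv=np.zeros(3) if yaw is None else np.degrees((R.inv()*down(yaw)).as_rotvec())
    return d.round(1),rv.round(2)
E
python3 - <<'E'
from h import *
print(go([.45,.2,.26],241.5)); print(go([.455,-.13,.26],241.5))
E
```

```text
(array([-353.9, -232.6,  -28.7]), array([  0. ,   0. , -81.6]))
(array([-471.9, -540.7,  -28.7]), array([  0. ,   0. , -81.6]))
```

Request:
arm_command([
  {"x": -50, "y": -33, "z": -5, "rz": -9},
  {"x": -101, "y": -66, "z": -10, "rz": -18},
  {"x": -152, "y": -99, "z": -15, "rz": -27},
  {"x": -202, "y": -132, "z": -20, "rz": -36},
  {"x": -253, "y": -165, "z": -25, "rz": -45},
  {"x": -303, "y": -199, "z": -29, "rz": -54},
  {"x": -354, "y": -233, "z": -29, "rz": -63},
  {"x": -375, "y": -289, "z": -29, "rz": -72},
  {"x": -396, "y": -345, "z": -29, "rz": -81.6},
  {"x": -417, "y": -400, "z": -29, "rz": -81.6},
])

```text
invalid input at $.motion[0]: expected keys x, y, z, rx, ry, rz, hand
```

```bash
python3 - <<'E'
from h import *
s=get_state();print(s['clock'],s['joint_pos'].round(2),s['tcp_pos']); print(go([.455,-.13,.26],241.5))
E
```

```text
1.35 [ 1.08  0.31  0.05  1.3  -0.    1.43] [0.19761922 0.53999936 0.23133551]
(array([-471.9, -540.7,  -28.7]), array([  0. ,   0. , -81.6]))
```

Request:
arm_command([
  {"x": -50, "y": -33, "z": -5, "rx": 0, "ry": 0, "rz": -9, "hand": -1},
  {"x": -101, "y": -66, "z": -10, "rx": 0, "ry": 0, "rz": -18, "hand": -1},
  {"x": -152, "y": -99, "z": -15, "rx": 0, "ry": 0, "rz": -27, "hand": -1},
  {"x": -202, "y": -132, "z": -20, "rx": 0, "ry": 0, "rz": -36, "hand": -1},
  {"x": -253, "y": -165, "z": -25, "rx": 0, "ry": 0, "rz": -45, "hand": -1},
  {"x": -303, "y": -199, "z": -29, "rx": 0, "ry": 0, "rz": -54, "hand": -1},
  {"x": -354, "y": -233, "z": -29, "rx": 0, "ry": 0, "rz": -63, "hand": -1},
  {"x": -375, "y": -289, "z": -29, "rx": 0, "ry": 0, "rz": -72, "hand": -1},
  {"x": -396, "y": -345, "z": -29, "rx": 0, "ry": 0, "rz": -81.6, "hand": -1},
  {"x": -417, "y": -400, "z": -29, "rx": 0, "ry": 0, "rz": -81.6, "hand": -1},
])

```text
clock: 2.6
tcp_pos: [0.4518, 0.0302, 0.2604]
orientation: [0.0, -0.512, 0.859, -0.0]
wrist_force: [1.0, -0.4, 0.3]
finger_gap: 0.0857
```

```bash
python3 - <<'E'
from h import *
s=get_state();print(s['clock'],s['joint_pos'].round(2),s['tcp_pos']); print(go([.455,-.13,.26],241.5))
E
```

```text
2.6 [-0.11  0.07 -0.19  1.32  0.   -1.19] [0.45176064 0.03019974 0.26041234]
(array([139.4, -78.9,   0.4]), array([-0.04,  0.03,  0.15]))
```

Request:
arm_command([
  {"x": 47, "y": -26, "z": 0, "rx": 0, "ry": 0, "rz": 0, "hand": -1},
  {"x": 94, "y": -52, "z": 0, "rx": 0, "ry": 0, "rz": 0, "hand": -1},
  {"x": 139, "y": -79, "z": 0, "rx": 0, "ry": 0, "rz": 0, "hand": -1},
  {"x": 139, "y": -79, "z": 0, "rx": 0, "ry": 0, "rz": 0, "hand": -1},
])

```text
clock: 3.1
tcp_pos: [0.4549, -0.1313, 0.2601]
orientation: [-0.0, -0.509, 0.861, -0.0]
wrist_force: [-1.2, 1.3, 0.3]
finger_gap: 0.0852
```

```bash
python3 - <<'E'
from fit import *
p=viewer.read_camera('wrist'); save('wrist1',p['image']); pickle.dump(p,open('wrist1.pkl','wb'))
s=get_state();print(s['clock'],s['qvel'].round(3),s['tcp_pos'])
uv,P=cloud(p); o=blocks(P)
for x in o: print(x)
d=np.array(o[1][0][0])-o[0][0][0]; print(np.hypot(*d),np.degrees(np.arctan2(d[1],d[0])))
E
```

```text
3.15 [ 0.049 -0.015 -0.015  0.011  0.006  0.008] [ 0.45465462 -0.12953997  0.26013057]
(((0.44187068939208984, -0.15499776601791382), (0.020395833998918533, 0.05016566812992096), 61.49006652832031), array([ 0.44181698, -0.15559556]), 1681)
(((0.4022751748561859, -0.22816775739192963), (0.020158227533102036, 0.05013733357191086), 61.53108596801758), array([ 0.40226111, -0.22813741]), 2129)
0.08319646872936692 -118.41977792325143
```

View pics/wrist1.png

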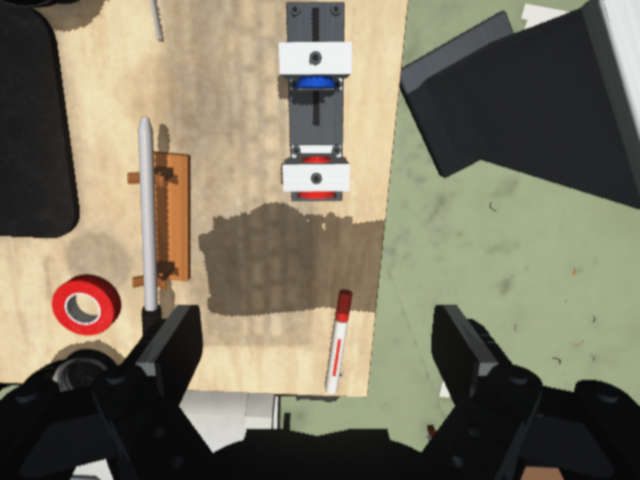

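The wrist view shows both blocks at (316,178) and (316,60), and the rod at (148,200). The block poses agree with the top camera to within 1 mm. Next I measure the rod in this view too.

```bash
python3 - <<'E'
from fit import *
p=pickle.load(open('wrist1.pkl','rb')); uv,P=cloud(p)
c0=np.array([.616,-.1606]); d=np.array([np.cos(np.radians(-124.17)),np.sin(np.radians(-124.17))]); n=np.array([-d[1],d[0]])
a=(P[:,:2]-c0)@d; b=(P[:,:2]-c0)@n
for lo in np.arange(-.12,.13,.02):
    m=(a>lo)&(a<lo+.02)&(abs(b)<.0095)&(P[:,2]>.045)
    if m.sum()>5: print(lo.round(2),m.sum(),((b[m].min()+b[m].max())/2).round(4),b[m].mean().round(4),np.ptp(b[m]).round(4),np.percentile(P[m,2],98).round(4),a[m].max().round(4),a[m].min().round(4))
print(go([.6626,-.0919,.136],235.8)); print(go([.6626,-.0919,.0363],235.8))
E
```

```text
-0.1 13 0.0074 0.0078 0.0038 0.0636 -0.08 -0.0864
-0.08 230 0.0005 -0.0 0.0174 0.0655 -0.0601 -0.0799
-0.06 313 0.0006 -0.0007 0.0174 0.0645 -0.04 -0.0599
-0.04 327 0.0 -0.0011 0.0188 0.0628 -0.0201 -0.04
-0.02 278 0.0007 -0.0008 0.0116 0.0626 -0.0001 -0.02
0.0 285 0.0007 -0.0006 0.0121 0.0627 0.0199 0.0001
0.02 305 0.0008 -0.0008 0.0125 0.0629 0.0399 0.02
0.04 315 0.0005 -0.0008 0.0124 0.0627 0.06 0.04
0.06 412 0.0001 -0.0008 0.0188 0.0626 0.0799 0.06
0.08 355 0.0003 -0.0009 0.0128 0.0629 0.1 0.0801
0.1 342 0.0002 -0.0008 0.0119 0.0628 0.1199 0.1001
0.12 29 0.0006 0.0002 0.0063 0.0606 0.1226 0.1201
(array([-132.9, -164.3,  124.1]), array([0.02, 0.02, 5.49]))
(array([-132.8, -164.4,  223.8]), array([0.02, 0.02, 5.49]))
```

Request:
arm_command([
  {"x": -35, "y": -43, "z": 10, "rx": 0, "ry": 0, "rz": 2, "hand": -1},
  {"x": -70, "y": -86, "z": 30, "rx": 0, "ry": 0, "rz": 4, "hand": -1},
  {"x": -105, "y": -130, "z": 70, "rx": 0, "ry": 0, "rz": 5.5, "hand": -1},
  {"x": -133, "y": -164, "z": 115, "rx": 0, "ry": 0, "rz": 5.5, "hand": -1},
  {"x": -133, "y": -164, "z": 135, "rx": 0, "ry": 0, "rz": 5.5, "hand": -1},
  {"x": -133, "y": -164, "z": 165, "rx": 0, "ry": 0, "rz": 5.5, "hand": -1},
  {"x": -133, "y": -164, "z": 195, "rx": 0, "ry": 0, "rz": 5.5, "hand": -1},
  {"x": -133, "y": -164, "z": 215, "rx": 0, "ry": 0, "rz": 5.5, "hand": -1},
  {"x": -133, "y": -164, "z": 224, "rx": 0, "ry": 0, "rz": 5.5, "hand": -1},
  {"x": -133, "y": -164, "z": 224, "rx": 0, "ry": 0, "rz": 5.5, "hand": -1},
])

```text
clock: 4.4
tcp_pos: [0.6621, -0.0882, 0.036]
orientation: [-0.0, -0.47, 0.883, 0.0]
wrist_force: [0.1, -0.4, -0.1]
finger_gap: 0.0852
```

```bash
python3 - <<'E'
from h import *
print(get_state()['clock'],go([.6626,-.0919,.0363],235.8))
p=viewer.read_camera('wrist'); save('wrist2',p['image'])
E
```

```text
4.4 (array([ 2.8, -2.5, -0.3]), array([ 0.06, -0.01,  0.28]))
```

View pics/wrist2.png

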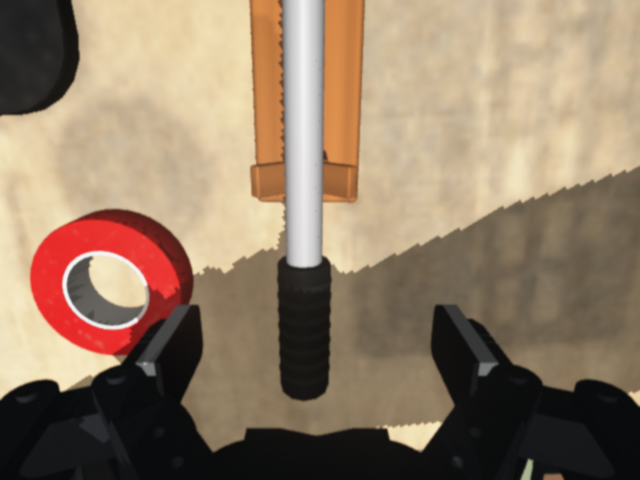

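Request:
arm_command([
  {"x": 0, "y": 0, "z": 0, "rx": 0, "ry": 0, "rz": 0, "hand": -1},
  {"x": 0, "y": 0, "z": 0, "rx": 0, "ry": 0, "rz": 0, "hand": -1},
])

```text
clock: 4.7
tcp_pos: [0.6631, -0.0896, 0.0374]
orientation: [0.001, -0.469, 0.883, -0.001]
wrist_force: [0.3, 0.6, 0.0]
finger_gap: 0.0854
```

```bash
python3 - <<'E'
from h import *
print(get_state()['clock'],go([.6626,-.0919,.0363],235.8))
E
```

```text
4.7 (array([ 2.2, -0.9,  1.1]), array([-0.1 ,  0.04,  0.2 ]))
```

Request:
arm_command([
  {"x": 1, "y": -1, "z": 0.5, "rx": 0, "ry": 0, "rz": 0, "hand": -1},
  {"x": 1, "y": -1, "z": 0.5, "rx": 0, "ry": 0, "rz": 0, "hand": 1},
  {"x": 1, "y": -1, "z": 0.5, "rx": 0, "ry": 0, "rz": 0, "hand": 1},
  {"x": 1, "y": -1, "z": 0.5, "rx": 0, "ry": 0, "rz": 0, "hand": 1},
  {"x": 1, "y": -1, "z": 0.5, "rx": 0, "ry": 0, "rz": 0, "hand": 1},
  {"x": 1, "y": -1, "z": 0.5, "rx": 0, "ry": 0, "rz": 0, "hand": 1},
  {"x": 1, "y": -1, "z": 0.5, "rx": 0, "ry": 0, "rz": 0, "hand": 1},
], force=70)

```text
clock: 5.58
tcp_pos: [0.6633, -0.0911, 0.0362]
orientation: [0.0, -0.469, 0.883, -0.001]
wrist_force: [1.7, -1.1, 1.4]
finger_gap: 0.0162
```

```bash
python3 - <<'E'
from h import *
s=get_state();print(s['clock'],s['finger_gap'],s['wrist_force'],s['tcp_pos'],s['orientation'])
E
```

```text
5.575 0.01618681053369079 [ 1.72351701 -1.14319022  1.3884786 ] [ 0.66329801 -0.09112714  0.03619008] [ 4.65958413e-04 -4.69467253e-01  8.82949585e-01 -5.58164487e-04]
```

Request:
arm_command([
  {"x": 0, "y": 0, "z": -8, "rx": 0, "ry": 0, "rz": 0, "hand": 1},
  {"x": 0, "y": 0, "z": -20, "rx": 0, "ry": 0, "rz": 0, "hand": 1},
  {"x": 0, "y": 0, "z": -35, "rx": 0, "ry": 0, "rz": 0, "hand": 1},
  {"x": 0, "y": 0, "z": -50, "rx": 0, "ry": 0, "rz": 0, "hand": 1},
  {"x": 0, "y": 0, "z": -55, "rx": 0, "ry": 0, "rz": 0, "hand": 1},
  {"x": 0, "y": 0, "z": -55, "rx": 0, "ry": 0, "rz": 0, "hand": 1},
  {"x": 0, "y": 0, "z": -55, "rx": 0, "ry": 0, "rz": 0, "hand": 1},
])

```text
clock: 6.45
tcp_pos: [0.6622, -0.0907, 0.0902]
orientation: [-0.0, -0.469, 0.883, 0.0]
wrist_force: [0.5, -0.5, -0.4]
finger_gap: 0.016
```

```bash
python3 - <<'E'
from h import *
s=get_state();print(s['clock'],s['finger_gap'],s['wrist_force'],s['tcp_pos'],s['orientation'])
p=viewer.read_camera('side'); save('side3',p['image'][150:330,180:460].repeat(2,0).repeat(2,1))
print(go([.5633,.0693,.091],241.54))
E
```

```text
6.45 0.0159596082584042 [ 0.54331835 -0.49854133 -0.44066371] [ 0.66223568 -0.09067196  0.09020781] [-3.41973798e-04 -4.69475204e-01  8.82945506e-01  3.87512678e-04]
(array([-77.3, 171.4,  -0.8]), array([ 0.07, -0.01, -5.54]))
```

View pics/side3.png

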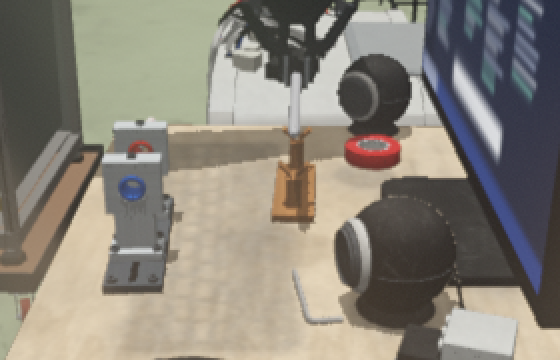

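The side view shows the rod held clear of the rest, with its nose at about (295,130) in the crop. Next I stage it in line with the bores.

Request:
arm_command([
  {"x": -15, "y": 33, "z": 0, "rx": 0, "ry": 0, "rz": -1, "hand": 1},
  {"x": -31, "y": 68, "z": 0, "rx": 0, "ry": 0, "rz": -2, "hand": 1},
  {"x": -46, "y": 103, "z": 0, "rx": 0, "ry": 0, "rz": -3, "hand": 1},
  {"x": -62, "y": 138, "z": 0, "rx": 0, "ry": 0, "rz": -4.5, "hand": 1},
  {"x": -73, "y": 163, "z": 0, "rx": 0, "ry": 0, "rz": -5.5, "hand": 1},
  {"x": -77.3, "y": 171.4, "z": 5, "rx": 0, "ry": 0, "rz": -5.5, "hand": 1},
  {"x": -77.3, "y": 171.4, "z": 12, "rx": 0, "ry": 0, "rz": -5.5, "hand": 1},
  {"x": -77.3, "y": 171.4, "z": 12, "rx": 0, "ry": 0, "rz": -5.5, "hand": 1},
  {"x": -77.3, "y": 171.4, "z": 12, "rx": 0, "ry": 0, "rz": -5.5, "hand": 1},
])

```text
clock: 7.62
tcp_pos: [0.5643, 0.0682, 0.0785]
orientation: [-0.0, -0.511, 0.86, -0.0]
wrist_force: [0.9, -0.1, -0.8]
finger_gap: 0.0159
```

```bash
cat > rodfit.py <<'E'
from fit import *
u=np.array([np.cos(np.radians(-118.46)),np.sin(np.radians(-118.46))]); n=np.array([-u[1],u[0]]); red=np.array([.4418,-.1549])
def run(cams,tag):
    for c in cams:
        p=viewer.read_camera(c); save(c+tag,p['image']); pickle.dump(p,open(c+tag+'.pkl','wb'))
        uv,P=cloud(p); a=(P[:,:2]-red)@u; b=(P[:,:2]-red)@n
        print(c,'a,count,bmid,bmean,width,z50,z98')
        for lo in np.arange(-.24,-.02,.02):
            m=(a>lo)&(a<lo+.02)&(abs(b)<.02)&(P[:,2]>.06)&(P[:,2]<.15)
            if m.sum()>3: print(lo.round(2),m.sum(),((b[m].min()+b[m].max())/2*1000).round(1),(b[m].mean()*1000).round(1),(np.ptp(b[m])*1000).round(1),(np.percentile(P[m,2],[50,98])*1000).round(1),(a[m].max()*1000).round(1))
    s=get_state(); print(s['clock'],s['tcp_pos'].round(4),s['wrist_force'].round(2),s['finger_gap'])
    t,R=tool(); print('grasp a,b,z',((t[:2]-red)@u).round(4),((t[:2]-red)@n).round(4),(t[2]+.0187).round(4),'rot err',np.degrees((R.inv()*down(241.54)).as_rotvec()).round(2))
E
python3 -c "
from rodfit import *
run(['top','wrist','side'],'4')"
```

```text
top a,count,bmid,bmean,width,z50,z98
-0.24 89 -0.8 0.5 36.7 [104.4 149.4] -220.2
-0.22 59 0.5 0.7 11.6 [102.8 106.1] -200.1
-0.2 59 0.7 1.0 11.8 [103.1 106.5] -180.7
-0.18 60 0.7 1.0 11.5 [103.1 106.2] -160.2
-0.16 61 1.2 1.5 12.0 [103.1 106.9] -140.3
-0.14 58 1.5 1.7 11.7 [102.2 107.4] -120.3
-0.12 62 1.7 2.0 11.9 [103.1 106.7] -100.7
-0.1 58 1.8 2.1 11.8 [103.5 106.5] -80.4
-0.08 63 2.2 2.5 11.9 [103.1 106.9] -60.1
-0.06 29 2.4 2.5 8.8 [102.2 105.8] -48.7
wrist a,count,bmid,bmean,width,z50,z98
-0.24 4481 0.1 0.6 39.9 [106.5 149.7] -220.0
-0.22 2306 1.5 1.4 12.0 [103.5 105.2] -200.0
-0.2 2673 1.7 1.6 12.1 [103.5 105.3] -180.0
-0.18 3125 1.9 1.8 12.1 [103.5 105.4] -160.0
-0.16 1811 2.1 2.0 12.0 [103.6 105.4] -148.9
side a,count,bmid,bmean,width,z50,z98
-0.24 62 1.4 2.7 35.6 [105.9 148.6] -220.6
-0.22 12 3.5 4.2 10.6 [101.7 103. ] -200.1
-0.2 12 4.1 5.2 9.4 [101.3 103.4] -181.4
-0.18 13 4.2 4.6 10.6 [102.3 103.1] -160.8
-0.16 14 4.4 5.1 9.7 [101.8 103.5] -141.0
-0.14 16 4.3 4.9 11.0 [102.3 103.9] -120.4
-0.12 21 4.6 5.3 11.3 [101.4 103.4] -100.6
-0.1 14 4.2 5.7 10.9 [102.2 103.8] -80.1
-0.08 19 5.3 5.8 11.1 [102.3 103.3] -60.5
-0.06 28 4.5 5.4 10.6 [ 99.2 103. ] -46.8
7.775 [0.5642 0.0686 0.0789] [-0.18  0.93 -0.78] 0.015880713375449825
grasp a,b,z -0.2548 0.0012 0.0976 rot err [-0.02  0.01 -0.09]
```

Request:
arm_command([
  {"x": 0, "y": 0.8, "z": 6, "rx": 0, "ry": 0, "rz": 0.75, "hand": 1},
  {"x": 0, "y": 0.8, "z": 13, "rx": 0, "ry": 0, "rz": 0.75, "hand": 1},
  {"x": 0, "y": 0.8, "z": 17.5, "rx": 0, "ry": 0, "rz": 0.75, "hand": 1},
  {"x": 0, "y": 0.8, "z": 17.5, "rx": 0, "ry": 0, "rz": 0.75, "hand": 1},
  {"x": 0, "y": 0.8, "z": 17.5, "rx": 0, "ry": 0, "rz": 0.75, "hand": 1},
])

```text
clock: 8.4
tcp_pos: [0.5632, 0.0696, 0.0613]
orientation: [0.0, -0.506, 0.863, -0.0]
wrist_force: [-0.7, 0.5, -1.9]
finger_gap: 0.0161
```

```bash
python3 -c "
from rodfit import *
run(['top','wrist','side'],'5')
p=pickle.load(open('side5.pkl','rb')); save('side5c',cv2.resize(p['image'][150:310,180:400],None,fx=3.5,fy=3.5))
p=pickle.load(open('top5.pkl','rb')); save('top5c',cv2.resize(p['image'][170:330,180:350],None,fx=3.5,fy=3.5))"
```

```text
top a,count,bmid,bmean,width,z50,z98
-0.24 105 0.2 0.8 36.7 [ 88.2 143.5] -220.4
-0.22 59 -1.7 -1.2 11.6 [85.2 89.7] -200.8
-0.2 57 -1.5 -1.5 11.3 [85.8 89.5] -180.1
-0.18 59 -1.7 -1.4 11.8 [85.8 89. ] -160.0
-0.16 58 -1.8 -1.6 11.8 [86.1 89.4] -140.3
-0.14 57 -1.5 -1.3 11.1 [86.3 89.8] -120.1
-0.12 58 -1.7 -1.4 11.7 [85.7 90.5] -100.2
-0.1 58 -1.7 -1.5 11.7 [86.  89.6] -80.6
-0.08 58 -1.7 -1.2 11.8 [86.8 90.5] -60.4
-0.06 26 -2.2 -2.0 9.5 [84.6 88.9] -49.0
wrist a,count,bmid,bmean,width,z50,z98
-0.24 12354 0.0 -0.0 40.0 [137.5 149.6] -220.0
-0.22 2311 -0.6 -0.7 11.9 [86.2 88.1] -200.0
-0.2 2694 -0.5 -0.7 12.0 [86.3 88.1] -180.0
-0.18 3142 -0.6 -0.7 11.9 [86.3 88.2] -160.0
-0.16 1706 -0.6 -0.7 12.0 [86.3 88.2] -149.6
side a,count,bmid,bmean,width,z50,z98
-0.24 118 -0.2 0.6 39.0 [133.2 148.5] -220.9
-0.22 15 1.5 2.2 10.4 [84.3 85.8] -200.2
-0.2 12 1.6 2.2 10.4 [84.3 86. ] -181.4
-0.18 16 1.5 2.4 11.6 [84.2 86.1] -160.4
-0.16 14 1.6 2.2 9.6 [84.4 86. ] -141.2
-0.14 15 1.3 1.7 10.6 [84.7 86.1] -121.3
-0.12 18 1.5 2.4 10.9 [84.6 86.5] -101.6
-0.1 17 1.8 2.5 9.3 [84.8 86. ] -82.4
-0.08 14 1.9 2.3 10.3 [85.5 86.5] -60.4
8.55 [0.5633 0.0695 0.0616] [-0.7   0.13 -0.63] 0.015752256506483372
grasp a,b,z -0.2552 -0.0001 0.0803 rot err [-0.03  0.02 -0.79]
```

View pics/side5c.png

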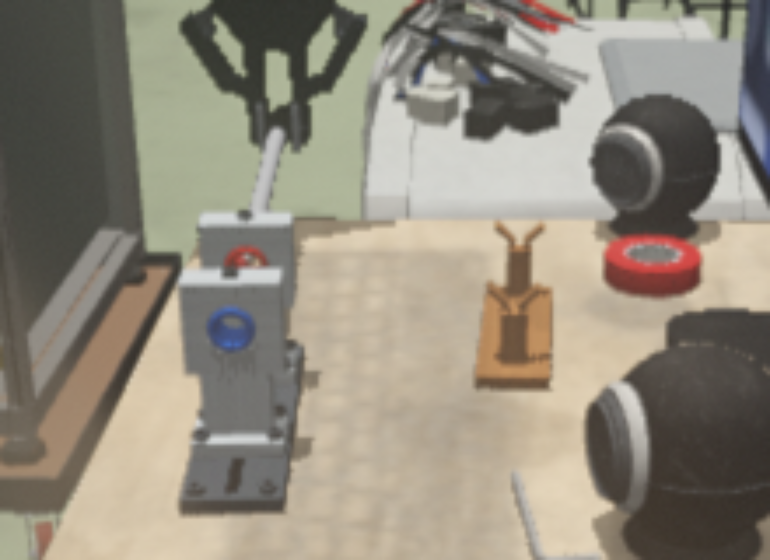

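View pics/top5c.png

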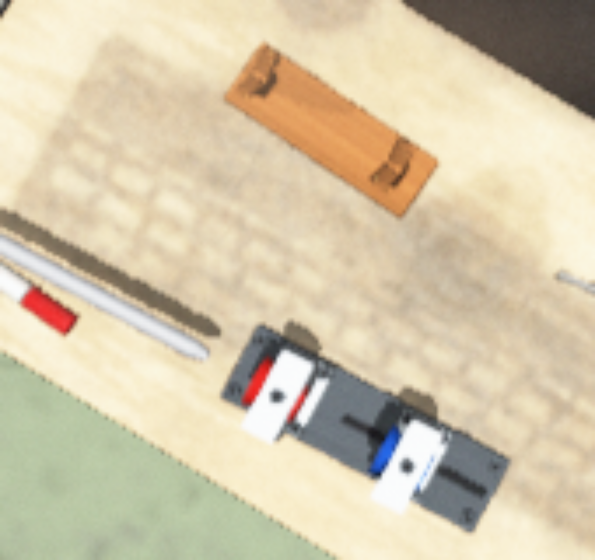

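Request:
arm_command([
  {"x": 6, "y": -0.7, "z": 0.4, "rx": 0, "ry": 0, "rz": 0, "hand": 1},
  {"x": 14, "y": -0.7, "z": 0.4, "rx": 0, "ry": 0, "rz": 0, "hand": 1},
  {"x": 22, "y": -0.7, "z": 0.4, "rx": 0, "ry": 0, "rz": 0, "hand": 1},
  {"x": 28, "y": -0.7, "z": 0.4, "rx": 0, "ry": 0, "rz": 0, "hand": 1},
  {"x": 34, "y": -0.7, "z": 0.4, "rx": 0, "ry": 0, "rz": 0, "hand": 1},
  {"x": 39, "y": -0.7, "z": 0.4, "rx": 0, "ry": 0, "rz": 0, "hand": 1},
  {"x": 44, "y": -0.7, "z": 0.4, "rx": 0, "ry": 0, "rz": 0, "hand": 1},
  {"x": 44, "y": -0.7, "z": 0.4, "rx": 0, "ry": 0, "rz": 0, "hand": 1},
])

```text
clock: 9.55
tcp_pos: [0.542, 0.0305, 0.0609]
orientation: [-0.0, -0.505, 0.863, 0.0]
wrist_force: [-0.3, 0.6, -1.5]
finger_gap: 0.0157
```

```bash
python3 -c "
from rodfit import *
run(['top','wrist'],'6')
p=pickle.load(open('top6.pkl','rb')); save('top6c',cv2.resize(p['image'][230:330,200:350],None,fx=5,fy=5))"
```

```text
top a,count,bmid,bmean,width,z50,z98
-0.22 64 0.6 1.7 38.5 [ 87.  121.2] -200.0
-0.2 119 -0.4 1.5 38.7 [ 88.7 139.6] -180.2
-0.18 55 -1.6 -1.4 11.7 [85.3 89.2] -161.1
-0.16 60 -1.6 -1.3 11.9 [85.  88.9] -140.3
-0.14 56 -1.6 -1.4 11.2 [85.7 89.4] -120.0
-0.12 58 -1.8 -1.4 11.8 [85.1 89.3] -100.6
-0.1 58 -1.6 -1.4 11.4 [85.9 88.8] -80.3
-0.08 60 -1.8 -1.3 12.1 [85.3 89.8] -60.2
-0.06 56 -1.6 -1.4 11.3 [85.8 89.1] -40.1
-0.04 58 -1.6 -1.3 11.2 [85.9 89.6] -20.1
wrist a,count,bmid,bmean,width,z50,z98
-0.24 1503 -0.4 -0.5 19.8 [88.3 99. ] -220.0
-0.22 7406 -0.0 -0.9 40.0 [ 91.3 146.2] -200.0
-0.2 19694 -0.0 0.2 40.0 [134.5 149.4] -180.0
-0.18 2231 -0.6 -0.7 12.0 [85.6 87.4] -160.0
-0.16 2607 -0.6 -0.7 12.0 [85.8 87.6] -140.0
-0.14 3042 -0.6 -0.7 12.0 [85.8 87.6] -120.0
-0.12 2405 -0.6 -0.7 12.0 [85.8 87.7] -105.5
9.65 [0.5423 0.0308 0.0609] [-0.81 -0.71 -0.1 ] 0.01605499884530857
grasp a,b,z -0.2111 -0.0002 0.0796 rot err [-0.    0.02 -0.8 ]
```

View pics/wrist6.png

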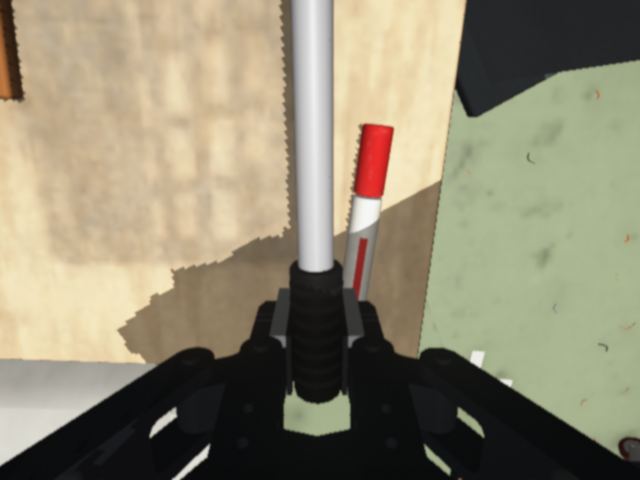

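View pics/top6c.png

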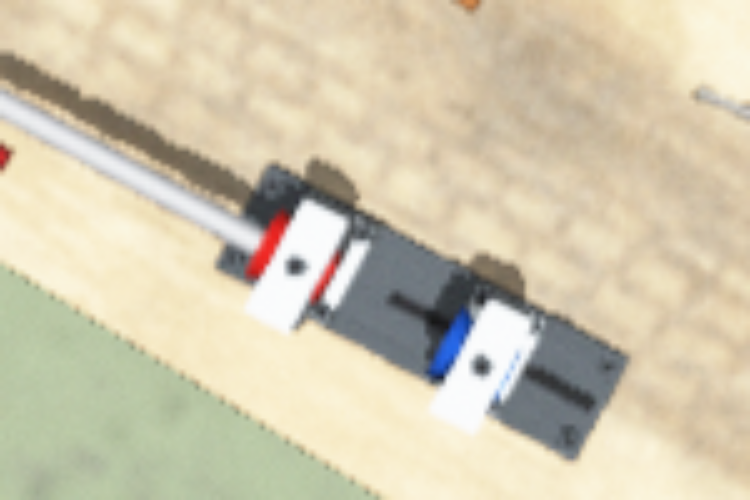

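Request:
arm_command([
  {"x": 3, "y": -0.7, "z": 0, "rx": 0, "ry": 0, "rz": 0, "hand": 1},
  {"x": 9, "y": -0.8, "z": 0, "rx": 0, "ry": 0, "rz": 0, "hand": 1},
  {"x": 15, "y": -0.9, "z": 0, "rx": 0, "ry": 0, "rz": 0, "hand": 1},
  {"x": 21, "y": -1.0, "z": 0, "rx": 0, "ry": 0, "rz": 0, "hand": 1},
  {"x": 27, "y": -1.1, "z": 0, "rx": 0, "ry": 0, "rz": 0, "hand": 1},
  {"x": 33, "y": -1.1, "z": 0, "rx": 0, "ry": 0, "rz": 0, "hand": 1},
  {"x": 38, "y": -1.2, "z": 0, "rx": 0, "ry": 0, "rz": 0, "hand": 1},
  {"x": 38, "y": -1.2, "z": 0, "rx": 0, "ry": 0, "rz": 0, "hand": 1},
  {"x": 38, "y": -1.2, "z": 0, "rx": 0, "ry": 0, "rz": 0, "hand": 1},
])

```text
clock: 10.78
tcp_pos: [0.5248, -0.0029, 0.0609]
orientation: [0.0, -0.506, 0.863, -0.0]
wrist_force: [0.0, -0.9, 0.2]
finger_gap: 0.0163
```

```bash
python3 -c "
from rodfit import *
run(['top','wrist','side'],'7')
p=pickle.load(open('side7.pkl','rb')); a=cv2.resize(p['image'][190:300,215:305],None,fx=4,fy=4)
p=pickle.load(open('top7.pkl','rb')); b=cv2.resize(p['image'][240:350,235:335],None,fx=4,fy=4); save('c7',np.hstack([a,b]))
uv,P=cloud(p);A=(P[:,:2]-red)@u; B=(P[:,:2]-red)@n
m=(A>.0125)&(A<.064)&(abs(B)<.012)&(P[:,2]>.07)&(P[:,2]<.095); print(m.sum(),A[m].min(),A[m].max(),B[m].min(),B[m].max(),np.median(P[m,2]))
"
```

```text
top a,count,bmid,bmean,width,z50,z98
-0.18 46 2.6 5.4 34.6 [ 86.3 110.9] -160.1
-0.16 92 4.8 0.7 29.5 [ 86.9 136.5] -140.2
-0.14 54 -0.9 -0.5 11.9 [85.5 89.5] -120.8
-0.12 58 -0.8 -0.7 11.3 [85.6 89.3] -100.2
-0.1 59 -1.0 -0.6 12.3 [85.8 88.4] -80.0
-0.08 57 -0.9 -0.3 11.8 [86.  89.5] -60.2
-0.06 59 -0.9 -0.5 11.9 [85.7 89.5] -40.0
-0.04 56 -0.8 -0.7 11.0 [85.2 88.1] -20.9
wrist a,count,bmid,bmean,width,z50,z98
-0.2 1977 0.2 0.1 21.0 [ 88.6 113.1] -180.0
-0.18 13583 0.0 -0.1 40.0 [107.9 147.2] -160.0
-0.16 13418 -0.0 0.1 40.0 [137.1 149.6] -140.0
-0.14 2277 0.2 0.0 11.9 [85.7 87.4] -120.0
-0.12 2652 0.1 0.0 11.9 [85.8 87.6] -100.0
-0.1 3103 0.1 0.0 12.0 [85.8 87.7] -80.0
-0.08 2044 0.1 0.0 11.9 [85.8 87.7] -67.4
side a,count,bmid,bmean,width,z50,z98
-0.2 17 -1.7 -2.1 15.0 [ 87.2 117.3] -180.1
-0.18 293 -0.0 -0.3 39.8 [ 96.1 147. ] -160.1
-0.16 179 0.3 0.3 39.2 [131.2 149.8] -141.5
-0.14 14 2.4 3.7 10.7 [83.6 85.4] -121.5
-0.12 17 1.7 2.8 11.5 [83.7 84.6] -100.4
-0.1 16 2.5 3.3 10.6 [83.8 85.3] -80.6
-0.08 15 1.8 2.7 10.8 [84.6 85.7] -62.4
10.925 [ 0.5248 -0.0028  0.0609] [-0.13 -0.18 -0.47] 0.016005967526130038
grasp a,b,z -0.1733 0.0005 0.0796 rot err [-0.    0.01 -0.77]
53 0.012599613951048893 0.03249736387565552 -0.006574508838421187 0.004974668474822753 0.0846929027334543
```

View pics/c7.png

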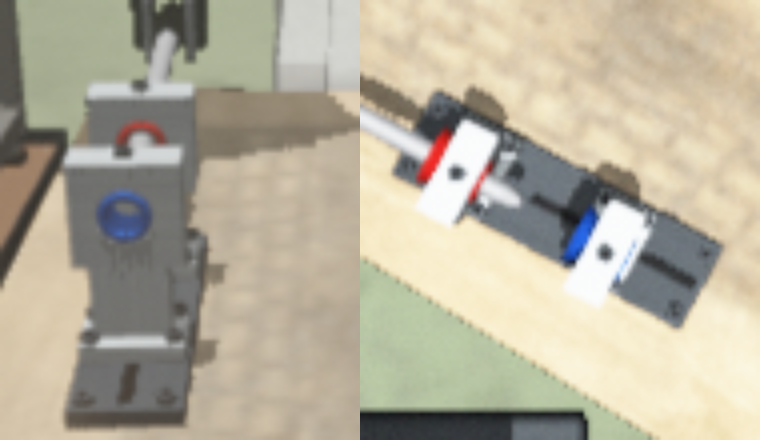

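The nose is 32 mm past the red bore's middle, centred, and the wrist force is about zero. I continue into the blue bushing.

Request:
arm_command([
  {"x": 6, "y": -0.3, "z": 0, "rx": 0, "ry": 0, "rz": 0, "hand": 1},
  {"x": 13, "y": -0.4, "z": 0, "rx": 0, "ry": 0, "rz": 0, "hand": 1},
  {"x": 20, "y": -0.5, "z": 0, "rx": 0, "ry": 0, "rz": 0, "hand": 1},
  {"x": 26, "y": -0.5, "z": 0, "rx": 0, "ry": 0, "rz": 0, "hand": 1},
  {"x": 32, "y": -0.6, "z": 0, "rx": 0, "ry": 0, "rz": 0, "hand": 1},
  {"x": 37, "y": -0.7, "z": 0, "rx": 0, "ry": 0, "rz": 0, "hand": 1},
  {"x": 42, "y": -0.7, "z": 0, "rx": 0, "ry": 0, "rz": 0, "hand": 1},
  {"x": 47, "y": -0.8, "z": 0, "rx": 0, "ry": 0, "rz": 0, "hand": 1},
  {"x": 47, "y": -0.8, "z": 0, "rx": 0, "ry": 0, "rz": 0, "hand": 1},
])

```text
clock: 12.05
tcp_pos: [0.5023, -0.0446, 0.0609]
orientation: [0.0, -0.505, 0.863, 0.0]
wrist_force: [-0.2, 0.0, -1.0]
finger_gap: 0.0164
```

```bash
python3 -c "
from rodfit import *
run(['top'],'8')
"
```

```text
top a,count,bmid,bmean,width,z50,z98
-0.12 64 5.2 3.5 29.5 [ 87.2 108.9] -100.0
-0.1 58 -1.4 -0.7 14.1 [85.3 88.6] -80.2
-0.08 59 -0.6 -0.3 12.0 [85.2 89.4] -60.6
-0.06 59 -0.9 -0.5 11.9 [85.1 90. ] -40.4
-0.04 57 -1.0 -0.6 11.7 [85.6 88.4] -20.2
12.1 [ 0.5024 -0.0445  0.0609] [ 0.26 -0.63 -0.54] 0.01607889891987635
grasp a,b,z -0.126 0.0006 0.0796 rot err [-0.    0.01 -0.81]
```

Still no contact force, and the nose is already in the blue bore. I push the last 30 mm.

Request:
arm_command([
  {"x": 5, "y": -0.1, "z": 0, "rx": 0, "ry": 0, "rz": 0, "hand": 1},
  {"x": 10, "y": -0.1, "z": 0, "rx": 0, "ry": 0, "rz": 0, "hand": 1},
  {"x": 15, "y": -0.2, "z": 0, "rx": 0, "ry": 0, "rz": 0, "hand": 1},
  {"x": 20, "y": -0.3, "z": 0, "rx": 0, "ry": 0, "rz": 0, "hand": 1},
  {"x": 25, "y": -0.3, "z": 0, "rx": 0, "ry": 0, "rz": 0, "hand": 1},
  {"x": 30, "y": -0.4, "z": 0, "rx": 0, "ry": 0, "rz": 0, "hand": 1},
  {"x": 30, "y": -0.4, "z": 0, "rx": 0, "ry": 0, "rz": 0, "hand": 1},
  {"x": 30, "y": -0.4, "z": 0, "rx": 0, "ry": 0, "rz": 0, "hand": 1},
])

```text
clock: 13.1
tcp_pos: [0.4882, -0.0707, 0.0609]
orientation: [0.0, -0.506, 0.863, 0.0]
wrist_force: [-0.4, 0.1, -1.3]
finger_gap: 0.0155
```

```bash
python3 -c "
from rodfit import *
run(['top','wrist','side'],'9')
q=pickle.load(open('side9.pkl','rb')); a=cv2.resize(q['image'][190:300,215:305],None,fx=4,fy=4)
p=pickle.load(open('top9.pkl','rb')); b=cv2.resize(p['image'][240:350,235:335],None,fx=4,fy=4); save('c9',np.hstack([a,b]))
for p in(p,q):
  uv,P=cloud(p);A=(P[:,:2]-red)@u; B=(P[:,:2]-red)@n
  m=(A>.0965)&(A<.13)&(abs(B)<.012)&(P[:,2]>.07)&(P[:,2]<.093); print(m.sum(), A[m].max() if m.any() else '',B[m].mean())
"
```

```text
top a,count,bmid,bmean,width,z50,z98
-0.08 67 -0.8 -0.1 18.1 [85.8 90.3] -60.1
-0.06 56 -0.5 -0.3 11.5 [85.  89.5] -40.4
-0.04 61 -0.5 -0.4 12.0 [85.6 88.9] -20.1
wrist a,count,bmid,bmean,width,z50,z98
-0.12 2518 0.4 0.3 21.0 [ 88.7 112.8] -100.0
-0.1 14320 0.0 -0.1 40.0 [108.4 147.3] -80.0
-0.08 12500 0.0 0.2 40.0 [137.6 149.6] -60.0
-0.06 2332 0.2 0.2 11.9 [85.7 87.4] -40.0
-0.04 2696 0.2 0.1 11.9 [85.7 87.6] -20.0
side a,count,bmid,bmean,width,z50,z98
-0.12 25 -0.9 -1.7 15.7 [ 87.1 119.2] -100.7
-0.1 371 -0.2 -1.1 39.6 [108.5 148. ] -80.1
-0.08 98 1.4 1.8 37.2 [132.9 149.8] -63.7
13.25 [ 0.4882 -0.0706  0.0609] [-1.36  0.52 -1.09] 0.01621540370798937
grasp a,b,z -0.0962 0.0006 0.0796 rot err [-0.    0.01 -0.78]
35 0.10947218199474823 -0.00018637443539876294
49 0.1120890506330531 0.0025266965089850847
```

View pics/c9.png

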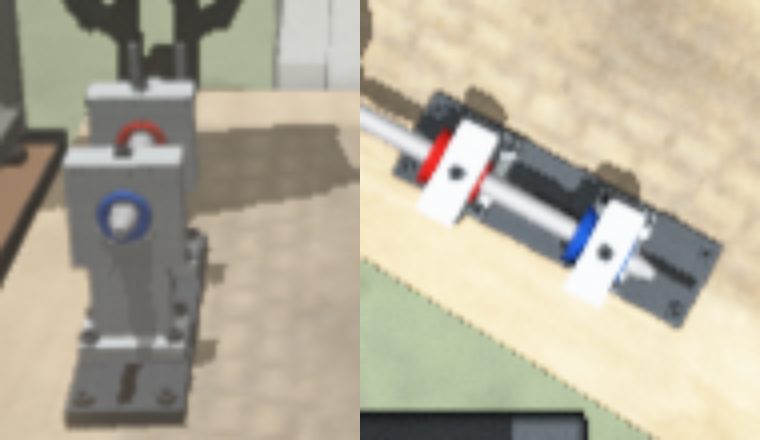

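View pics/top9.png

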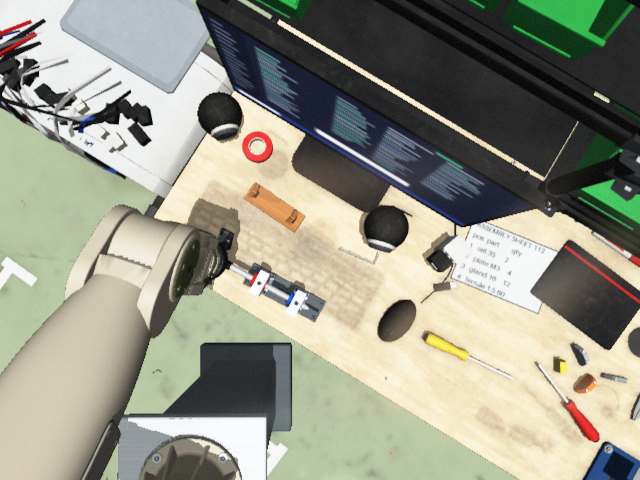

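The nose shows out of the blue bushing in both views, at about (650,268) in the top crop, and the arm is still. I hand in.

```bash
python3 -c "
from h import *
s=get_state(); print(s['clock'],s['qvel'].round(3)); print(hand_in())"
```

```text
13.25 [ 0.001  0.     0.001 -0.    -0.    -0.   ]
the job is handed in; nothing more can be done
None
```

I picked the rod up by its black grip, threaded it through the red bushing and then the blue one, and handed the job in at 13.25 s with the rod still held at 70 N.

**Final position:** the nose is about 26 to 29 mm past the middle of the blue bore, so it sticks out about 14 to 17 mm behind the bushing.

**Alignment:** the rod is within about 0.5 mm of the bore axis sideways by the top and wrist cameras. It was parallel to the bores within measurement error when I last checked the angle, just before it entered the red bushing. The axis height is about 80 mm.

**Forces and motion:** the wrist force stayed within the sensor's noise, under 2 N, throughout the insertion. The arm was at rest at hand-in.

**Disagreements and limits:**
- The side camera read 2 to 3 mm off to one side compared with the other two. Its view of the red block is shifted by about 1.5 mm the same way, so I gave it little weight.
- The rod sits about 0.8° skewed between the fingers. I corrected for that by turning the tool.
- I did not measure the bystanders one by one. In the last top picture the ones I could see look unmoved, but the arm hid the marker, so I could not check it at the end.

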